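Open the sample chamber's loading flap with its lift lever

ROBOT

A 7-joint arm with a two-finger parallel gripper is mounted at the origin on the work surface. World frame = base frame: x ahead of the robot, y to its left, z up, the work surface at z = 0. Lengths are in m, angles in rad, forces in N, time in s.
With the tool pointing down it reaches from about 0.4 to 0.9 m from the base axis. Payload 5.6 kg.
Tool frame: the origin (TCP) lies midway between the tips of the shut fingers; the grasp point (between the pads) lies 19 mm behind it; z points along the fingers, y is the line along which they close (so a half turn about z gives the same grasp; the last joint's range is limited). The gripper opens to 92 mm and grips with 3 to 60 N. Pads are 20 mm wide; open, the fingers measure 128 mm over their backs; the gripper's body (75 mm by 189 mm) begins 69 mm behind the grasp point.
Start: joints at [1.187, 0.468, -0.012, 1.603, 0.006, 1.071, -0.056], TCP at [0.217, -0.613, 0.215] pointing down, gripper open.
Joint ranges: [-2.53, 2.53], [-0.31, 2.02], [-1.57, 1.55], [0.28, 2.44], [-1.29, 4.43], [0.15, 1.84], [-2.92, 2.92]. Speed limits (rad/s): [2.57, 2.57, 3.14, 3.14, 3.14, 3.14, 3.14].

INTERFACE

Orientations are given as a 3x3 rotation matrix whose columns are the frame's x, y, z axes.
In Python, from station import env, effector, solver, viewer, workorder, search_frame, tip_of gives the robot as it stands. Calls block until the motion is done:
- env.reach(position, orientation): joint-space move of the TCP to a pose.
- env.movel(position, frame=None, rate=0.15): straight line of the TCP; frame=None keeps the orientation; rate is the mean speed in m/s.
- env.goto_joints(angles): joint-space move.
- effector.release() and effector.grasp(squeeze=None): open the fingers fully, or close them until they stop; squeeze is the grip in N (None keeps the last).
- env.pause(seconds).
- solver.inverse_kinematics(position, orientation): joint angles nearest the present ones, or None.
- env.sense(): the state.
- viewer.read_camera(name): name is "scene" or "top"; returns (picture, depth): 420x560x3 uint8, red, green, blue; 420x560 float32, m along the optical axis (not along the pixel's ray), 0 where there is no reading.
- viewer.camera_info(name): a dict with "intrinsics" (3x3 intrinsics, pixels), "eye" and "rotation" of the camera in the world. Camera axes: x right, y up, looking along -z (the intrinsics and any distortion apply to the point x, -y, -z); pixel columns grow to the right and rows downward; lengths in m; the calibration is good to about 2 mm. A picture is of the moment at which its call begins. camera_info takes no time and is no camera call.
A pose or a line that the arm cannot do raises env.PlanningError and nothing moves.
- workorder.finish_job(): hands the job in; it is judged then, once.
Trained networks look in the newest picture that a camera, given by its name, has taken for a name from the list of things; names that differ only in an ending like _2 or _b are one class to them, and where a whole thing is asked for, a point or a joint stands for the part that bears it (a point fixed in the world has none). Each returns a list of dicts, best first, with "score" (0 to 1); they miss things now and then, are a little off and sometimes report something else, mostly with a low value. They report only what shows in the picture. A call takes as long as a camera call.
- search_frame(camera, name): "at" ([x, y, z] in m, in world coordinates, good to about 4 mm: the middle of the surface that is visible of it).
- tip_of(camera, name): "at" ([x, y, z] in m, in world coordinates, good to about 4 mm: a listed point, or the origin of a listed thing).
The state is a dict: "t": time; "joint_positions": joint angles; "joint_velocities": joint speeds; "tau": joint torques, N m; "ee_pos": TCP position; "tcp_rot": TCP orientation; "wrist_force": force on the tool from outside, world axes, zero at the start; "moment": the same for the moment, N m; "gripper_width": finger opening in m; "grasp_force": force on a finger pad.
Only numpy, scipy, OpenCV 4.12 (cv2) and the standard library are available. Lean on these libraries where they do the work, as an engineer would, in place of code of your own. Each camera call takes 0.05 s, during which the arm holds its last target. There are 200 camera calls.

TASK

The heavy steel loading flap of the sample chamber is bolted shut. With a fingertip push the yellow thumb piece of the slide bolt all the way back, away from the flap, then press the red palm pad of the lift lever right down to its stop so that the lever raises the flap, and finish while still holding the pad down with the flap fully raised. Only push and press: do not lift the flap by hand, and leave everything else where it stands.

Things in the scene. Friction and masses are not known exactly. Their poses are not given: they have to be found in the camera images.
- station: Loading station: white-topped base plate 280 (x) x 500 (y) x 30 mm on the table, carrying a sample chamber, lever and bolt. Origin: centre of its underside, z up. Fixed in a run; place and yaw vary. In its axes (mm): chamber x -80..80, y -245..-45, top z 105, closed by the flap (y -163..-12) and, behind, a dark deck with a fibre port up to z 180; bolt on the chamber's -x side at y -85
- bolt (a joint): Slide bolt in m: 0 = locked, its tongue reaching 21 mm over the flap's top; 0.030 = fully drawn, at its stop. It slides along the station's -x (outwards, away from the flap) with about 1.5 N of friction and stays where it is left; starts at 0 to 0.006. Until the tongue is off the flap (above about 0.022) flap and lever have only a little play
- thumb_face (a point): Centre of the upright push face of the bolt's yellow thumb wedge; moves with the bolt, axes as the station's. The face looks to the station's +x, 26 mm wide at its foot, 12 at its top, 22 high: from the bolt bar's top (11 mm below this point, 128.5 above the table) to 11 mm above it. Guide rails beside the bolt rise 1.5 mm above the bar. On the +x side lies only the flap, flat, 9.5 mm lower
- lever (a joint): Lift lever's angle in rad: 0 = at rest, long arm 0.30 rad above level, toe under the flap's edge; grows as the pad is pressed; 0.64 = at its stop, arm 0.34 rad below level. The pad needs about 4 to 8 N to raise the flap and comes back up when let go
- pad_top (a point): Centre of the top of the red palm pad, a slightly domed disc 92 mm across and 12 thick at the end of the lever's long arm. It turns with the lever; its axes are the station's when the joint is 0. About 195 mm above the table at rest, 81 at the stop. It comes down nearly straight: the station's y of this point is 216 mm at rest, up to 231 midway, 228 at the stop; x stays 0
- lever_pivot (a point): Pivot of the lift lever, fixed on the station (at its x 0, y 51, z 120 mm), axes parallel to the station's; the lever turns about the x axis. It sits between two steel cheeks, 46 mm apart outside, whose tops are 138 mm above the table. The lever's long arm runs from here towards the station's +y to the red pad, its short arm 80 mm towards -y to the roller under the flap's edge
- flap (a joint): The steel flap's opening angle in rad: 0 = shut, flat; about 0.35 with the lever at its stop. It falls shut by its own weight (about 2 to 3 kg) when the lever is let go
- flap_lip (a point): Middle of the flap's top front edge, the edge towards the lever, axes parallel to the station's when shut. The flap is a steel plate 152 (station x) x 150 (y) x 14 mm with a dark round window, its top 119 mm above the table when shut, hinged on its edge at the station's y = -163; this edge rises by about 50 mm
- wafer_box: Bystander: round grey plastic wafer box with pale lid, 86 across, 22 high, standing on the base plate; origin under its centre
- chip_box: Bystander: small round plastic box, 58 across, 20 high, on the base plate; origin under its centre
- sample_case: Bystander: black square case 55 x 50 x 18 on the base plate; origin under its centre
- beaker: Bystander: glass beaker 70 across, 85 high, on the table; origin under its centre
- tweezers: Bystander: steel tweezers 125 long, 10 wide, 6 thick, lying on the table; origin under the middle
- mouse: Bystander: pale computer mouse 105 x 60 x 32 on the table; origin under its centre
- screwdriver: Bystander: screwdriver lying on the table; origin under its middle

How it is judged:
On the way, in this order (a step that is already met when the one before it is completed fails the run):
1. the slide bolt is pushed fully back while the flap is still shut (value of joint bolt above 0.025 m and value of joint flap below 0.04 rad), for 0.1 s.
2. the lever is pressed down to its stop by the fingers and the flap stands raised (value of joint lever above 0.58 rad and value of joint flap above 0.3 rad and contact force between the fingers and lever above 1.5 N), for 0.3 s.
At the end, for the whole second after the job is handed in: The bolt is drawn (22 mm or more of its 30 mm), the fingers press the lever with more than 1.5 N, the lever is within 0.06 rad of its stop (about 11 mm at the pad), and the flap stands raised by more than 0.30 rad, at rest, touched by the lever alone (all of step 2 and value of joint bolt above 0.022 m and velocity of joint flap below 0.1 rad/s and contact force between each of the arm, the fingers and flap below 0.5 N); the arm keeps its last pose, push and grip.
It fails at once if the robot touches the flap while it is raised (value of joint flap above 0.05 rad and contact force between any of the fingers, the arm and flap above 1 N).
It fails at once if a bystander is lifted, carried or shifted by more than 25 mm (distance of any of wafer_box, chip_box, sample_case, beaker, tweezers, mouse, screwdriver from where it was at the start of the episode above 0.025 m).
It also fails if it takes over 35 s, if anything falls off the work surface, if the arm or the gripper's body presses on something with over 40 N, if the wrist force passes 120 N, or if a joint passes its speed limit or range.

## Working session

There is one attempt and no reset: what is moved stays moved. The work goes in short steps, each a Python script; the robot and the scene stay as the last script left them, time stands still between calls to the robot, and variables do not carry over. Pictures are saved under pics/ and viewed, at most 10 in all, crops included, and the job is handed in when it is done.

```bash
mkdir -p pics; ls; python3 - <<'E'
from station import *
import cv2,numpy as np
for c in("scene","top"):
    p,d=viewer.read_camera(c); cv2.imwrite(f"pics/{c}0.png",p[...,::-1]); np.save(f"pics/{c}0.npy",d)
    i=viewer.camera_info(c); print(c,i["eye"],np.round(i["rotation"],3).tolist(),np.round(i["intrinsics"],1).tolist(),[k for k in i])
    for n in("thumb_face","pad_top","lever_pivot","flap_lip","station"):
        print(n,[(np.round(r["at"],4).tolist(),round(r["score"],2)) for r in tip_of(c,n)[:3]])
s=env.sense();print(s["t"],s["ee_pos"],np.round(s["tcp_rot"],3).tolist(),s["gripper_width"],s["wrist_force"])
E
```

```text
pics
scene [ 1.22949917 -0.76496249  1.07771704] [[0.74, -0.454, 0.496], [0.672, 0.477, -0.566], [0.02, 0.752, 0.658]] [[462.1, 0.0, 280.9], [0.0, 462.1, 209.7], [0.0, 0.0, 1.0]] ['intrinsics', 'eye', 'rotation']
thumb_face [([0.4603, -0.0988, 0.1376], 0.71)]
pad_top [([0.5795, 0.194, 0.1956], 0.97)]
lever_pivot [([0.561, 0.0279, 0.1189], 0.64)]
flap_lip [([0.5536, -0.0362, 0.1187], 0.98)]
station [([0.5592, -0.0278, 0.005], 0.91)]
top [0.46208353 0.05555561 1.42748711] [[-0.025, 0.998, -0.06], [-1.0, -0.025, -0.002], [-0.004, 0.06, 0.998]] [[482.1, 0.0, 283.4], [0.0, 482.1, 214.7], [0.0, 0.0, 1.0]] ['intrinsics', 'eye', 'rotation']
thumb_face [([0.4574, -0.0956, 0.1392], 0.69)]
pad_top [([0.5772, 0.1907, 0.1936], 0.94)]
lever_pivot [([0.4747, 0.1401, 0.0281], 0.69), ([0.5671, 0.0267, 0.1203], 0.55), ([0.6927, -0.3967, 0.0002], 0.17)]
flap_lip [([0.5552, -0.0334, 0.1153], 0.75)]
station [([0.5581, -0.0235, 0.0009], 0.83)]
0.6 [ 0.21724593 -0.6126305   0.21461768] [[0.942, 0.334, -0.0], [0.334, -0.942, -0.0], [-0.0, 0.0, -1.0]] 0.09168136864634814 [-0.38829792  0.61577841  0.13152842]
```

View pics/scene0.png

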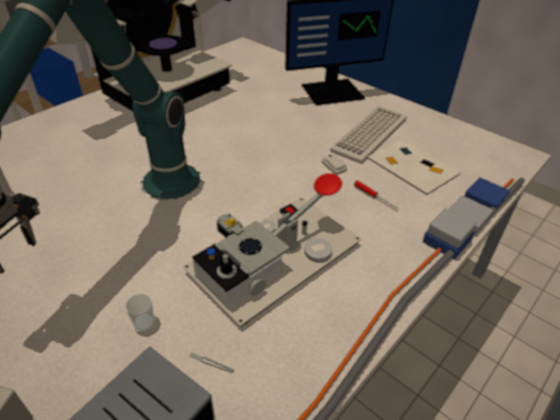

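View pics/top0.png

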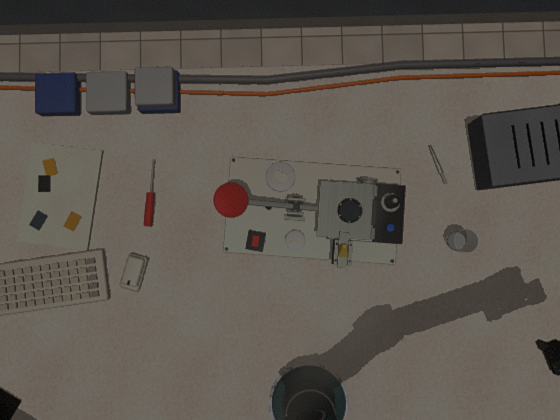

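```bash
python3 - <<'E'
from scipy.optimize import least_squares
import numpy as np
# station-frame points; thumb unknown x -> leave out
P=[((0,.216),(.5795,.194)),((0,.216),(.5772,.1907)),((0,.051),(.561,.0279)),((0,.051),(.5671,.0267)),((0,-.012),(.5536,-.0362)),((0,-.012),(.5552,-.0334)),((0,0),(.5592,-.0278)),((0,0),(.5581,-.0235))]
R=lambda a:np.array([[np.cos(a),-np.sin(a)],[np.sin(a),np.cos(a)]])
f=lambda p:np.concatenate([p[:2]+R(p[2])@np.array(a)-np.array(b) for a,b in P])
s=least_squares(f,[.56,-.02,0]);print(s.x,np.round(s.fun.reshape(-1,2),4).tolist())
for q in((.4603,-.0988),(.4574,-.0956)):print(R(s.x[2]).T@(np.array(q)-s.x[:2]))
E
```

```text
[ 0.55764861 -0.02364643 -0.09762782] [[-0.0008, -0.0027], [0.0015, 0.0006], [0.0016, -0.0008], [-0.0045, 0.0004], [0.0029, 0.0006], [0.0013, -0.0022], [-0.0016, 0.0042], [-0.0005, -0.0001]]
[-0.08955962 -0.08428454]
[-0.09275773 -0.08138245]
```

The scene view shows the flap and yellow thumb at about (228,222) and the red pad at (328,184). The top view has the thumb at (343,250) and the pad at (231,200), with the path above both clear. The station fit is consistent to within 4 mm (yaw -0.098), and the thumb's y comes out at -83 mm against the stated -85. I'll push the bolt now.

```bash
cat >h.py <<'E'
from station import *
import numpy as np,cv2
A=-0.0976;O=np.array([.5576,-.0236,0]);c,s=np.cos(A),np.sin(A)
RZ=np.array([[c,-s,0],[s,c,0],[0,0,1.]])
W=lambda x,y,z:O+RZ@np.array([x,y,z])
TR=RZ@np.diag([1.,-1,-1])      # tool x = station x, pointing down
def F(): return RZ.T@np.array(env.sense()["wrist_force"])
def loc(): return RZ.T@(np.array(env.sense()["ee_pos"])-O)
E
python3 - <<'E'
from h import *
effector.grasp(5)
env.reach(W(-.068,-.084,.26),TR)
env.movel(W(-.068,-.084,.1345),rate=.12)
f0=F();print(loc(),f0,env.sense()["t"])
for x in np.arange(-.074,-.150,-.004):
    env.movel(W(x,-.084,.1345),rate=.05)
    f=F()-f0;print(round(x,3),np.round(loc(),4),np.round(f,1),round(env.sense()["t"],2))
    if f[0]>12 or abs(f[2])>12: break
p,d=viewer.read_camera("scene");cv2.imwrite("pics/s1.png",cv2.resize(p[180:300,160:320,::-1],None,fx=4,fy=4))
p,d=viewer.read_camera("top");cv2.imwrite("pics/t1.png",cv2.resize(p[150:290,290:430,::-1],None,fx=4,fy=4))
E
```

```text
[-0.06744654 -0.08402228  0.13511191] [0.26429041 0.97589254 0.27916122] 5.2167
-0.074 [-0.0742 -0.0841  0.1349] [-0.8 -0.5 -0.5] 5.48
-0.078 [-0.0782 -0.0841  0.1346] [-0.6 -0.4 -0.6] 5.73
-0.082 [-0.0823 -0.084   0.1345] [-0.9 -1.2 -0.6] 5.98
-0.086 [-0.0862 -0.084   0.1345] [-0.6 -1.3 -0. ] 6.23
-0.09 [-0.0904 -0.084   0.1345] [-0.7 -0.4 -0. ] 6.48
-0.094 [-0.0945 -0.084   0.1345] [-0.1 -1.7  0.1] 6.73
-0.098 [-0.0985 -0.084   0.1344] [ 0.3 -0.7  0.3] 6.98
-0.102 [-0.1025 -0.084   0.1344] [-0.2 -1.8  0.2] 7.23
-0.106 [-0.1065 -0.084   0.1345] [ 0.3 -0.1 -0.3] 7.48
-0.11 [-0.1079 -0.084   0.1349] [ 5.4 -0.4 -4.6] 7.73
-0.114 [-0.1081 -0.0839  0.1355] [ 14.6  -1.  -12.8] 7.98
```

View pics/s1.png

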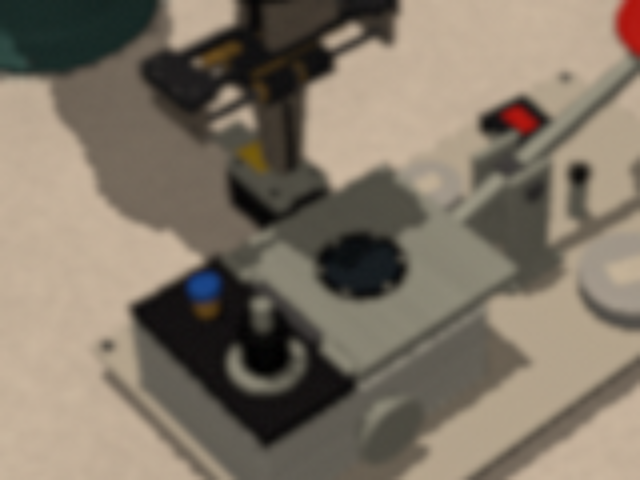

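```bash
python3 - <<'E'
from h import *
env.movel(W(-.1,-.084,.1345),rate=.05)
env.movel(W(-.09,-.084,.26),rate=.2)
env.reach(W(0,.222,.27),TR)
for c_ in("scene","top"):
    p,d=viewer.read_camera(c_);cv2.imwrite(f"pics/{c_}2.png",cv2.resize(p[(150 if c_=="top" else 160):290,(210 if c_=="top" else 180):430,::-1],None,fx=3,fy=3))
    for n in("thumb_face","pad_top","flap_lip"):
        for r in tip_of(c_,n)[:1]: print(c_,n,np.round(RZ.T@(np.array(r["at"])-O),4),round(r["score"],2))
print(loc(),F(),env.sense()["t"])
E
```

```text
scene thumb_face [-0.1135 -0.0854  0.1419] 0.46
scene pad_top [-0.0012  0.2178  0.1959] 0.77
scene flap_lip [-0.0036 -0.0115  0.1187] 0.96
top thumb_face [-0.1155 -0.0838  0.1408] 0.67
top pad_top [-0.0019  0.2152  0.1929] 0.68
top flap_lip [-0.0038 -0.0111  0.1146] 0.64
[1.44995274e-04 2.21515895e-01 2.70187661e-01] [ 1.01614792  0.41425413 -0.07894263] 10.9167
```

The crop shows the thumb (about (250,155)) pushed out, with the tongue clear of the flap. The push ended at a hard stop of 14 N after about 24–27 mm of travel, and the flap is still shut. Next I'll press the pad.

```bash
python3 - <<'E'
from h import *
f0=F()
env.movel(W(0,.222,.202),rate=.12)
for z in list(np.arange(.19,.095,-.012))+list(np.arange(.094,.062,-.004)):
    env.movel(W(0,.224,z),rate=.08)
    f=F()-f0;l=loc();print(round(z,3),np.round(l,4),np.round(f,1),round(env.sense()["t"],2))
    if f[2]>22 or np.hypot(*f[:2])>25: break
for c_ in("scene","top"):
    p,d=viewer.read_camera(c_);
    if c_=="scene":cv2.imwrite("pics/s3.png",cv2.resize(p[160:290,180:430,::-1],None,fx=3,fy=3))
    for n in("thumb_face","pad_top","flap_lip"):
        for r in tip_of(c_,n)[:1]: print(c_,n,np.round(RZ.T@(np.array(r["at"])-O),4),round(r["score"],2))
E
```

```text
0.19 [0.0009 0.225  0.191 ] [0.4 1.2 4.7] 11.93
0.178 [-0.      0.2247  0.1786] [-1.2  1.5  5.2] 12.23
0.166 [-0.0004  0.2241  0.1663] [-2.8  1.7  4.8] 12.53
0.154 [-2.000e-04  2.241e-01  1.543e-01] [-2.   2.9  5.4] 12.83
0.142 [-2.000e-04  2.240e-01  1.423e-01] [-1.9  1.8  4.8] 13.13
0.13 [-0.      0.2241  0.1303] [-2.3  2.2  3.6] 13.43
0.118 [-1.000e-04  2.238e-01  1.181e-01] [-0.8  2.5  2.3] 13.73
0.106 [1.000e-04 2.230e-01 1.059e-01] [-1.1 -0.   0.9] 14.03
0.094 [2.00e-04 2.23e-01 9.39e-02] [-1.8 -1.3  1.1] 14.33
0.09 [0.0003 0.2235 0.0902] [-1.3 -2.3  2.1] 14.58
0.086 [0.0004 0.2239 0.0862] [ 0.8 -0.8  2.9] 14.83
0.082 [0.0008 0.2244 0.0845] [-4.  -3.7 17.8] 15.08
0.078 [0.001  0.2244 0.0839] [-10.8  -9.6  40.3] 15.33
scene thumb_face [-0.1158 -0.0819  0.1414] 0.71
scene pad_top [-0.0003  0.2298  0.0822] 0.63
scene flap_lip [-0.0013 -0.0272  0.1705] 0.79
top thumb_face [-0.1178 -0.0832  0.1395] 0.58
top flap_lip [-0.0034 -0.023   0.1676] 0.77
```

View pics/s3.png

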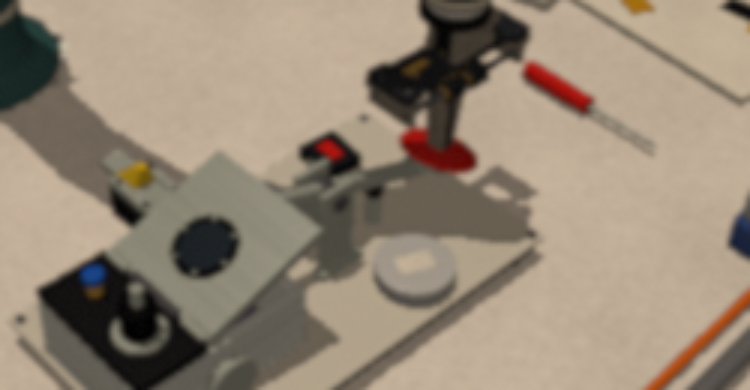

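The flap is raised (lip up about 50 mm) and the fingertip holds the pad down at (440,150). I'll ease the force a little, confirm it stays steady, and hand in.

```bash
python3 - <<'E'
from h import *
env.movel(W(0,.224,.081),rate=.03); env.pause(.6)
f=F();print(loc(),f,env.sense()["t"])
if 8<f[2]<60: env.pause(.3);print(F(),loc());print(workorder.finish_job())
E
```

```text
[0.00103108 0.22480794 0.08426835] [-3.15914635 -3.61815923 21.00404317] 16.5833
[-3.39662527 -3.22948655 21.31225494] [0.00100914 0.2248254  0.08426041]
the job is handed in; nothing more can be done
None
```

The job is handed in (no verdict was returned): the bolt is pushed back to its hard stop, and the fingers hold the pad at the lever's stop with about 21 N, with the flap raised (lip up about 50 mm).

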